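# Slide a tall battery pack home into its charging dock and bar it in

## Robot

A 6-joint arm with a two-finger parallel gripper is mounted at the origin on a cart in front of the work surface, level with it; the furniture and walls round the work are solid. World frame = base frame: x ahead of the robot, y to its left, z up, the work surface at z = 0. Lengths are in m, angles in rad, forces in N, time in s.
With the tool pointing down it reaches from about 0.35 to 0.775 m from the base axis. Payload 5.5 kg.
Tool frame: the origin (TCP) lies between the finger pads; the fingertips stand 19 mm ahead of it and the grasp point (between the pads) is the TCP; z points along the fingers, x is the direction in which the jaws open and shut, and the axes are right-handed (so a half turn about z gives the same grasp; the last joint's range is limited). The gripper opens to 85 mm and grips with 20 to 120 N. Pads are 22 mm wide; open, the fingers measure 114 mm over their backs; the gripper's body (76 mm by 85 mm) begins 54 mm behind the grasp point. The pads swing forward as they close: fully open they stand 13 mm farther back than shut.
Start: joints at [1.187, 0.313, 0.046, 1.304, 0, 1.431], TCP at [0.139, 0.558, 0.25] pointing down, gripper open.
Joint ranges: [-2.76, 2.76], [-0.86, 1.69], [-1.03, 1.26], [-2.2, 2.34], [-1.47, 1.5], [-3.14, 3.14]. Speed limits (rad/s): [2.57, 2.57, 3.14, 3.14, 3.14, 3.14].

## Interface

Orientations are given as a unit quaternion [w, x, y, z].
In Python, from workcell import env gives the robot as it stands. The module is installed in compiled form; this text tells all that it offers.
- The arm moves only by the tool carry_out, never from a script. Its argument "steps" is a list of rows, each a list of 7 numbers: the gripper command: -1 is shut, 1 is fully open, values between are in proportion, then the shift along the tool's x, y, z in m, then the turn, a rotation vector about the tool's x, y, z in rad. A call has 1 to 20 rows; each row shifts and turns the commanded pose from where the row before left it, along the tool's axes as they then stand; what a row does not reach is not made up. A row lasts 1/8 s, in which the tool goes at most 62.5 mm and 10.7 degrees, less where a joint would pass 70% of its speed; a pose out of reach is approached as far as the arm can. A call with a gripper value outside its range is refused whole. The fingers move at their own pace and stop on an object; "grip_force" is the grip in N (left out, the last holds). Time passes only in rows, so rows that do not move let the fingers close. It gives the time, the measured TCP pose, the force and the opening at its end, in the units of the state.
- env.get_state(): the state, without advancing time (a new reading comes with each control period).
- env.read_camera(name): name is "scene" or "top" or "wrist"; returns a dict with "color" (480x640x3 uint8, red, green, blue), "K" (3x3 intrinsics, pixels), "R" (3x3) and "t" (3): a world point X has camera coordinates R X + t. Camera axes: x right, y down, z forward; pixel columns grow to the right and rows downward; lengths in m; the calibration is good to about 2 mm. The wrist camera is an equidistant fisheye: a pixel r from the principal point sees the ray r / f radians off the axis. A picture is of the moment at which its call begins. There is no depth.
- env.hand_in(): hands the job in, once; it reports no verdict.
The state is a dict: "clock": time; "joint_pos": joint angles; "qvel": joint speeds; "tau": joint torques, N m; "tcp_pos": TCP position; "orientation": TCP orientation; "wrist_force": force on the tool from outside, world axes, zero at the start; "ft_torque": the same for the moment, N m; "finger_gap": finger opening in m.
Only numpy, scipy, OpenCV 4.12 (cv2) and the standard library are available. Lean on these libraries where they do the work, as an engineer would, in place of code of your own. Each camera call takes 0.05 s, during which the arm holds its last target. There are 200 camera calls.

## Task

Put the tall battery pack on charge: push it along the worktop into the charging dock, pushing low on the lower half of its near face so that it slides upright, until it is fully home on the sprung contacts. Then swing the dock's retaining bar fully shut behind it. Do not lift the pack or let it tip, and leave the small things standing round the dock where they are.

Things in the scene. Friction and masses are not known exactly. Their poses are not given: they have to be found in the camera images.
- pack: Upright grey battery pack with black ribbed foot and a carrying loop on top: 76 deep (own x) x 96 wide (y) x 150 mm high, 178 with loop; 0.6-0.95 kg. Origin: centre of underside, on the worktop; z up. +x face (brass pads) enters the dock first; push the plain -x face. 3-7 N slides it; pushed above 55 mm height it may tip. Lean the tool back 30-45 deg, else the gripper's body meets its top.
- dock: Fixed dock: charger housing 118 mm high (from own x +46 mm) behind two guide rails, no floor. Origin: on the worktop, where the centre of the pack's underside is when seated (axes then parallel). +x: the way in; y: left. Slippery white rails 35 mm high, 101 apart inside; from x -6 they flare to 133 wide at x -56. Buffers stop the pack at its seat. Keeper post 64 high at (-30, -84).
- contacts (a joint): Travel (m) of the two sprung brass contact pins in the dock, at 30 mm height: 0 free, about 0.0075 with the pack seated against the buffers. Soft springs (1.1 N there), less than the pack's friction: the pack stays where it is left. The pack starts with its centre 110-130 mm short of the seated place, up to 20 mm aside, turned up to 0.25 rad.
- bar (a joint): Angle (rad) of the steel retaining bar about its upright hinge: 0 is fully shut, lying across the mouth 2 mm behind the seated pack; grows as it opens. At 1.57 it points straight out of the mouth (dock's -x), beyond that outwards to the dock's left; starts at 1.65-1.95. Stiff hinge, stays where left; 1 N moves it. It shuts counter-clockwise seen from above, pushed on its outer face from the left.
- bar_hinge (a point): Point on the bar's upright hinge axis at 50 mm height, on the dock's left-hand post (dock's own (-43.5, 84) mm). The hinge barrel is 19 mm thick.
- bar_push (a point): Place to push the bar: on its outer face, 95 mm from the hinge axis, at its mid-height 50 mm. The bar is 18 mm high (41 to 59 mm over the worktop), 7 mm thick, and 172 mm long from the hinge axis; a thumb tab at its free end stands 20 mm out of the outer face. The point turns with the bar.
- specimen_cup: Bystander: white specimen cup with orange screw lid, 62 mm across, 73 high, to the right of the dock. Origin: centre of its underside.
- tally_counter: Bystander: round metal hand counter, 50 x 50 x 25 mm, to the right of the dock's mouth. Origin: centre of its underside.
- dropper: Bystander: brown dropper bottle with white nozzle, 33 mm across, 92 high, to the left of the charger housing. Origin: centre of its underside.
- dropper_tall: Bystander: white dropper bottle, 35 mm across, 96 high, beside the other one. Origin: centre of its underside.
Mind the look-alikes: they are no part of the job. What is shaped like the pack but blue is not meant.

How it is judged:
On the way, in this order (a step that is already met when the one before it is completed fails the run):
1. the pack stands home in the dock on its contacts, the bar still open (value of joint contacts above 0.0055 m and x of pack in the frame of dock above -0.004 m and value of joint bar above 0.5 rad), for 0.2 s.
2. the retaining bar is shut (value of joint bar below 0.05 rad), for 0.2 s.
At the end, for the whole second after the job is handed in: The pack stands upright (within 0.04 rad) and at rest in the dock, within 4 mm lengthwise and 5 mm sideways of the seated place and square to it within 0.08 rad, with the contacts pressed at least 4 mm, and the bar is shut to within 0.05 rad (value of joint contacts above 0.004 m and value of joint bar below 0.05 rad and x of pack in the frame of dock between -0.004 and 0.004 m and y of pack in the frame of dock between -0.005 and 0.005 m and angle between the x axis of pack and the x axis of dock, either way round below 0.08 rad and angle between pack's own z axis and vertical below 0.04 rad and linear speed of pack below 0.01 m/s); the robot touches nothing.
It fails at once if the pack tips (more than 0.17 rad) (angle between pack's own z axis and vertical above 0.17 rad).
It fails at once if the pack is lifted off the worktop (height (world z) of pack above 0.012 m).
It fails at once if the fingers push or take hold of the pack's upper half or its carrying loop (contact force between the fingers and pack above 1 N and z of the grasp point in the frame of pack above 0.1 m).
It fails at once if a small thing round the dock is moved or knocked over (distance of any of specimen_cup, tally_counter, dropper, dropper_tall from where it was at the start of the episode above 0.025 m or angle between any of specimen_cup, dropper, dropper_tall's own z axis and vertical above 0.4 rad).
It also fails if it takes over 61 s, if anything falls off the work surface, if the arm or the gripper's body presses on something with over 40 N, if the wrist force passes 120 N, or if a joint passes its speed limit or range.

## Working session

There is one attempt and no reset: what is moved stays moved. The work goes in short steps, Python scripts to look and compute and a tool call to move; the robot and the scene stay as the last step left them, time stands still between calls to the robot, and variables do not carry over. Pictures are saved under pics/ and viewed, about 8 in all and at most 12, crops included, and the job is handed in when it is done.

Besides the shell and the picture viewer there is one more tool, called after "Call:" as name(argument=value, ...) on one line, values as JSON. carry_out: Moves the arm, as the interface text tells. Its arguments: {"type":"object","properties":{"steps":{"type":"array","items":{"type":"array","items":{"type":"number"}}},"grip_force":{"type":"number"}},"required":["steps"]}

```bash
mkdir -p pics; cat > h.py <<'E'
import numpy as np,cv2
from workcell import env
def snap(n,f):
    c=env.read_camera(n); cv2.imwrite('pics/'+f+'.png',c['color'][:,:,::-1]); np.savez('pics/'+f,**{k:c[k] for k in('K','R','t')},color=c['color']); return c
def ray(c,u,v,z):
    d=c['R'].T@np.linalg.inv(c['K'])@np.array([u,v,1.]); o=-c['R'].T@c['t']; return o+d*(z-o[2])/d[2]
def proj(c,X):
    p=c['K']@(c['R']@np.asarray(X,float)+c['t']); return p[:2]/p[2]
E
python3 - <<'E'
from h import *
for n in('scene','top'):
    c=snap(n,n+'1'); print(n,c['K'].tolist(),(-c['R'].T@c['t']).round(3),c['R'].round(2).tolist())
print(env.get_state())
E
```

```text
scene [[490.1347519920489, 0.0, 317.62249609061126], [0.0, 490.1347519920489, 236.07313751021266], [0.0, 0.0, 1.0]] [0.293 0.077 0.663] [[-0.83, -0.56, 0.02], [-0.4, 0.57, -0.71], [0.39, -0.6, -0.7]]
top [[522.6774189487634, 0.0, 314.38489099100906], [0.0, 522.6774189487634, 238.61751066689254], [0.0, 0.0, 1.0]] [ 0.461 -0.426  0.923] [[0.01, -1.0, 0.0], [-0.98, -0.01, -0.19], [0.19, -0.0, -0.98]]
{'clock': 0.1, 'joint_pos': array([ 1.18742159e+00,  3.13926955e-01,  4.51103139e-02,  1.30361960e+00,
       -1.68776486e-05,  1.43121016e+00]), 'qvel': array([ 3.17624475e-04, -1.91641009e-03,  1.66600681e-03,  3.10402321e-03,
       -2.31256040e-04,  8.79028327e-05]), 'tau': array([ 2.47407326e-03, -4.81725705e+01,  2.99245244e+01,  1.26894104e-02,
       -2.09728983e-04, -8.95862627e-06]), 'tcp_pos': array([0.13863987, 0.5575982 , 0.24950434]), 'orientation': array([ 4.17511912e-04,  7.87838832e-01,  6.15880916e-01, -7.05751174e-04]), 'wrist_force': array([ 0.49787533, -0.47541443,  0.40658891]), 'ft_torque': array([ 0.01805914, -0.06788112, -0.01947643]), 'finger_gap': 0.08534227533297631}
```

View pics/top1.png

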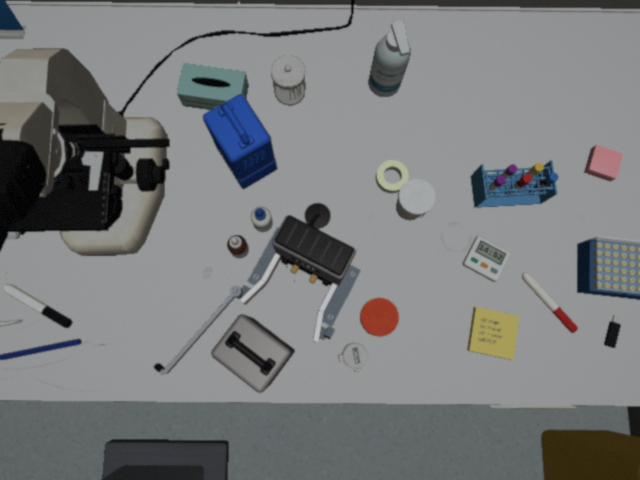

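View pics/scene1.png

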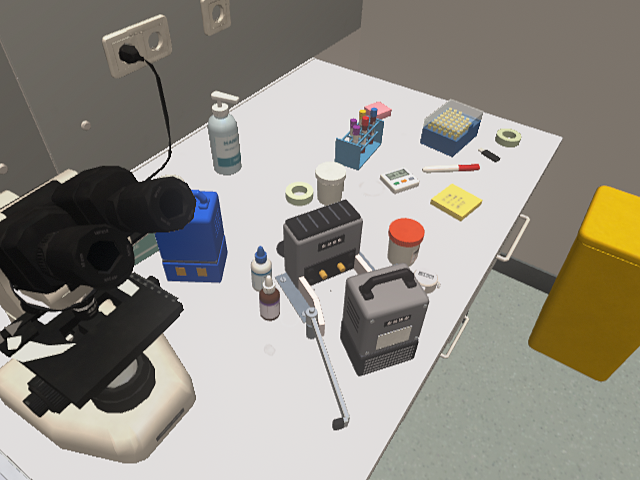

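The top view shows the grey pack at (252,352), the dock housing at (314,250), the bar from the hinge at (237,291) to its tip at (160,368), the orange cup at (380,317) and the counter at (354,355). The blue look-alike is at (240,140). Next I'll look closer.

```bash
python3 - <<'E'
import cv2
a=cv2.imread('pics/top1.png')[200:400,145:405]; cv2.imwrite('pics/tc.png',cv2.resize(a,None,fx=3,fy=3,interpolation=cv2.INTER_CUBIC))
a=cv2.imread('pics/scene1.png')[190:440,240:450]; cv2.imwrite('pics/sc.png',cv2.resize(a,None,fx=2.4,fy=2.4,interpolation=cv2.INTER_CUBIC))
E
```

```text
(no output)
```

View pics/tc.png

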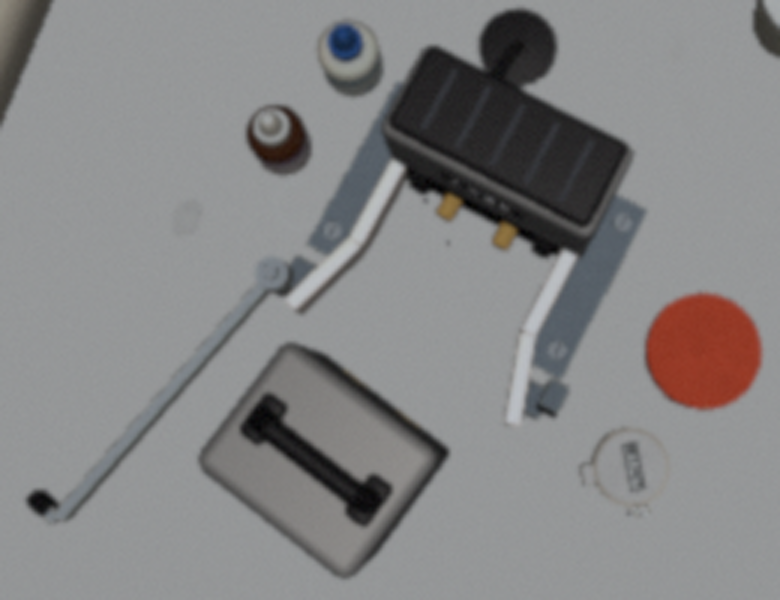

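View pics/sc.png

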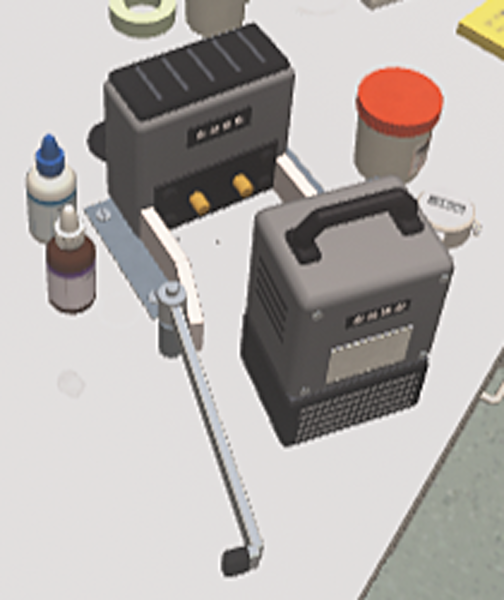

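```bash
cat > fit.py <<'E'
from h import *
from scipy.optimize import least_squares
T=np.load('pics/top1.npz');S=np.load('pics/scene1.npz')
tc=lambda u,v:(T,np.array([u/3+145-.33,v/3+200-.33])); sc=lambda u,v:(S,np.array([u/2.4+240-.3,v/2.4+190-.3]))
def W(p,X): c,s=np.cos(p[2]),np.sin(p[2]); return np.array([p[0]+c*X[0]-s*X[1],p[1]+s*X[0]+c*X[1],X[2]])
def fit(obs,x0):
    r=least_squares(lambda p:np.concatenate([proj(c,W(p,np.array(X)/1e3))-uv for (c,uv),X in obs]),x0,loss='soft_l1')
    print(r.x.round(4)); print(np.array([proj(c,W(r.x,np.array(X)/1e3))-uv for (c,uv),X in obs]).round(1).tolist()); return r.x
E
cat > m.py <<'E'
from fit import *
d=fit([(tc(364,243),(-6,50.5,35)),(tc(298,311),(-56,66.5,35)),(tc(525,328),(-6,-50.5,35)),(tc(509,421),(-56,-66.5,35)),(tc(272,272),(-43.5,84,62)),(sc(172,288),(-43.5,84,62))],[.4,-.4,-.4])
k=fit([(tc(290,345),(38,48,150)),(tc(447,453),(38,-48,150)),(tc(202,460),(-38,48,150)),(tc(347,577),(-38,-48,150)),(sc(290,445),(-38,48,0)),(sc(418,400),(-38,-48,0)),(sc(243,355),(38,48,0))],[.35,-.35,-.6])
R=lambda a:np.array([[np.cos(a),-np.sin(a)],[np.sin(a),np.cos(a)]])
print('pack in dock',R(-d[2])@(k[:2]-d[:2]),k[2]-d[2])
h=W(d,(-.0435,.084,.05)); 
t=ray(T,60/3+144.7,515/3+199.7,.059); print('hinge',h,'tip',t, R(-d[2])@(t-h)[:2]); q=R(-d[2])@(t-h)[:2]; print('bar', np.arctan2(-q[0],-q[1]), np.hypot(*q))
for n,u,v,z in(('cup',704,350,.073),('counter',630,467,.025),('drop',275,125,.09),('dropt',347,42,.09)): 
    w=ray(T,u/3+144.7,v/3+199.7,z); print(n,w.round(3),R(-d[2])@(w[:2]-d[:2]))
E
python3 m.py
```

```text
[ 0.5448 -0.3956 -0.4672]
[[0.4, 0.6], [0.0, -0.2], [-0.5, -0.4], [-0.4, -0.1], [0.9, -0.1], [0.2, 0.6]]
[ 0.4458 -0.3403 -0.6139]
[[0.4, -3.4], [0.9, -0.4], [-2.2, 1.3], [2.8, 2.7], [-2.1, 1.3], [1.0, 0.8], [-2.0, -1.5]]
pack in dock [-0.11330969  0.00477526] -0.1466833646859153
hinge [ 0.54377998 -0.30098935  0.05      ] tip [ 0.41291835 -0.19090821  0.059     ] [-0.16641877  0.03933722]
bar 1.8029108551706163 0.1710047482615585
cup [ 0.503 -0.535  0.073] [ 0.02516476 -0.14307177]
counter [ 0.44  -0.498  0.025] [-0.0472739  -0.13899503]
drop [ 0.62  -0.302  0.09 ] [0.0253162  0.11740654]
dropt [ 0.667 -0.34   0.09 ] [0.08383273 0.1048631 ]
```

```bash
python3 - <<'E'
from fit import *
for u,v,z in((75,245,.03),(130,250,.03),(165,140,.03),(165,180,.15),(165,143,.2),(70,230,.15),(20,100,.0),(20,240,.3),(0,400,0),(320,402,0)): print(u,v,z,ray(T,u,v,z).round(3))
for u,v,z in((0,360,.03),(130,460,.03),(195,400,.03),(190,190,.3),(75,250,.3),(90,270,.25)): print('s',u,v,z,ray(S,u,v,z).round(3))
# triangulate eyepiece-ish: top (75,155) etc skip
c=snap('wrist','wr1')
E
```

```text
75 245 0.03 [ 0.622 -0.014  0.03 ]
130 250 0.03 [ 0.615 -0.11   0.03 ]
165 140 0.03 [ 0.817 -0.157  0.03 ]
165 180 0.15 [ 0.704 -0.198  0.15 ]
165 143 0.2 [ 0.745 -0.209  0.2  ]
70 230 0.15 [ 0.624 -0.059  0.15 ]
20 100 0.0 [0.906 0.132 0.   ]
20 240 0.3 [ 0.579 -0.071  0.3  ]
0 400 0 [0.36 0.1  0.  ]
320 402 0 [ 0.362 -0.441  0.   ]
s 0 360 0.03 [0.876 0.01  0.03 ]
s 130 460 0.03 [ 0.612 -0.     0.03 ]
s 195 400 0.03 [ 0.602 -0.104  0.03 ]
s 190 190 0.3 [ 0.659 -0.213  0.3  ]
s 75 250 0.3 [ 0.684 -0.076  0.3  ]
s 90 270 0.25 [ 0.699 -0.087  0.25 ]
```

View pics/wr1.png

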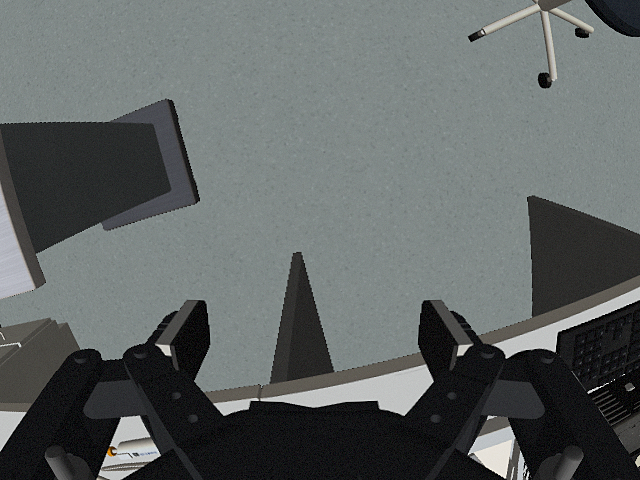

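The wrist view looks past the desk edge at the floor, and the travel path is clear. I'll swing round at 0.25 m height and close radius, in front of the microscope.

Call:
carry_out(steps=[[0.2,-0.0385,0.037,0,0,0,0],[0.2,-0.0385,0.037,0,0,0,0],[0.2,-0.0385,0.037,0,0,0,0],[0.2,-0.0385,0.037,0,0,0,0],[0.2,-0.0385,0.037,0,0,0,0],[0.2,-0.0385,0.037,0,0,0,0],[0.2,-0.0495,0.033,0,0,0,0],[0.2,-0.0495,0.033,0,0,0,0],[0.2,-0.0495,0.033,0,0,0,0],[0.2,-0.0495,0.033,0,0,0,0],[0.2,-0.0495,0.033,0,0,0,0],[0.2,-0.055,0.003,0,0,0,0],[0.2,-0.055,0.003,0,0,0,0],[0.2,-0.055,0.003,0,0,0,0],[0.2,-0.055,0.003,0,0,0,0],[0.2,-0.055,0.003,0,0,0,0]])

```text
clock: 2.15
tcp_pos: [0.3463, -0.2719, 0.2502]
orientation: [0.0, 0.788, 0.616, 0.0]
wrist_force: [1.0, 0.6, 0.5]
finger_gap: 0.0514
```

Call:
carry_out(steps=[[0.2,0,0,0,0,0,0.1115],[0.2,0,0,0,0,0,0.1115],[0.2,0,0,0,-0.1625,0,0],[0.2,0,0,0,-0.1625,0,0],[0.2,0,0,0,-0.1625,0,0],[0.2,0,0,0,-0.1625,0,0],[0.2,0,0,0,0,0,0]])

```text
clock: 3.02
tcp_pos: [0.3442, -0.2669, 0.2462]
orientation: [0.269, 0.809, 0.496, 0.167]
wrist_force: [0.0, -0.5, 0.5]
finger_gap: 0.0512
```

```bash
cat > go.py <<'E'
# tool-axis shift from the present TCP to a dock-frame target (x y z, m)
import sys; from h import *
from scipy.spatial.transform import Rotation as Ro
D=np.array([.5448,-.3956,-.4672]); Rd=Ro.from_euler('z',D[2]).as_matrix()
s=env.get_state(); Rt=Ro.from_quat(np.roll(s['orientation'],-1)).as_matrix(); O=np.r_[D[:2],0]
print('tcp dock',(Rd.T@(s['tcp_pos']-O)).round(4),'axes in dock (cols)\n',(Rd.T@Rt).round(3)); print('F dock',(Rd.T@s['wrist_force']).round(1),'j',s['joint_pos'].round(2),s['clock'],s['finger_gap'])
p=Rd.T@(s['tcp_pos']-O)
for a in sys.argv[1:]:
    g=np.array(eval(a)); print(a,(Rt.T@Rd@(g-p)).round(4)); p=g
E
python3 go.py -.215,.005,.037 -.1,.005,.037
```

```text
tcp dock [-0.2371  0.0245  0.2462] axes in dock (cols)
 [[ 0.002  0.799  0.601]
 [ 1.    -0.003  0.001]
 [ 0.003  0.601 -0.799]]
F dock [ 0.2 -0.4  0.5] j [-1.08 -0.42 -0.84  0.6   0.35 -0.51] 3.025 0.0512195001071673
-.215,.005,.037 [-0.0201 -0.108   0.1805]
-.1,.005,.037 [0.0002 0.0919 0.0691]
```

Call:
carry_out(steps=[[0.2,-0.005,-0.027,0.045,0,0,0],[0.2,-0.005,-0.027,0.045,0,0,0],[0.2,-0.005,-0.027,0.045,0,0,0],[0.2,-0.005,-0.027,0.045,0,0,0],[0.2,0,0,0,0,0,0]])

```text
clock: 3.65
tcp_pos: [0.3748, -0.3247, 0.063]
orientation: [0.245, 0.812, 0.503, 0.165]
wrist_force: [-0.5, 0.9, -0.1]
finger_gap: 0.0511
```

```bash
python3 go.py -.16,.005,.037
```

```text
tcp dock [-0.1837 -0.0133  0.063 ] axes in dock (cols)
 [[-0.012  0.826  0.563]
 [ 1.    -0.002  0.025]
 [ 0.021  0.563 -0.826]]
F dock [-0.9  0.5 -0.1] j [-1.08  0.05 -1.02  0.01  0.35 -0.53] 3.65 0.051061683189637753
-.16,.005,.037 [0.0174 0.0049 0.0352]
```

Call:
carry_out(steps=[[0.2,0,0,0,0.07,0,0],[0.2,0.009,0,0.01,0,0,0],[0.2,0.009,0,0.01,0,0,0],[0.2,0,0,0,0,0,0]])

```text
clock: 4.15
tcp_pos: [0.3926, -0.3121, 0.0518]
orientation: [0.221, 0.818, 0.509, 0.147]
wrist_force: [-0.3, -0.9, -0.1]
finger_gap: 0.0512
```

```bash
python3 go.py -.17,.003,.037; python3 - <<'E'
from h import *
c=snap('scene','s2');cv2.imwrite('pics/s2c.png',cv2.resize(c['color'][130:430,200:500,::-1],None,fx=2,fy=2))
E
```

```text
tcp dock [-0.1734  0.006   0.0518] axes in dock (cols)
 [[-0.014  0.859  0.512]
 [ 1.     0.004  0.021]
 [ 0.016  0.512 -0.859]]
F dock [ 0.1 -0.9 -0.1] j [-0.99  0.09 -0.98  0.04  0.28 -0.47] 4.15 0.051189907607603335
-.17,.003,.037 [-0.0033 -0.0046  0.0144]
```

View pics/s2c.png

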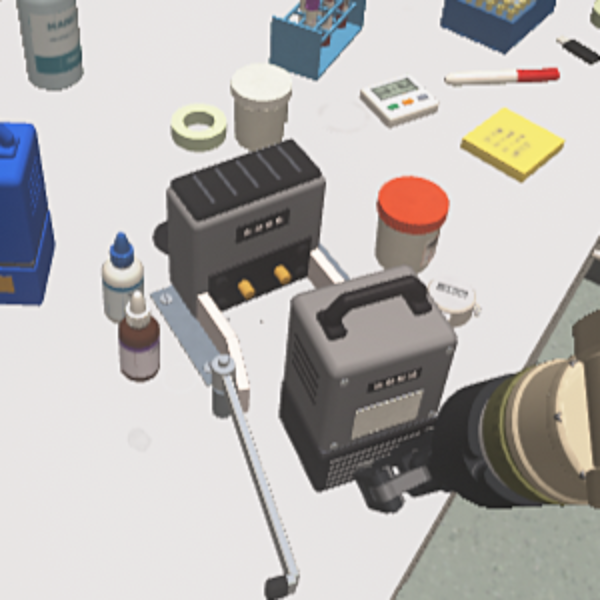

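The tool sits behind the pack's lower half, with its fingers at about (380,490), and the bar and small things are undisturbed. Next it goes down a little and starts the push.

Call:
carry_out(steps=[[0.2,-0.003,-0.0045,0.0145,0,0,0],[0.2,0,0.0052,0.0031,0,0,0],[0.2,0,0.0052,0.0031,0,0,0],[0.2,0,0.0052,0.0031,0,0,0],[0.2,0,0.0052,0.0031,0,0,0],[0.2,0,0.0052,0.0031,0,0,0],[0.2,0,0.0052,0.0031,0,0,0],[0.2,0,0.0052,0.0031,0,0,0],[0.2,0,0.0052,0.0031,0,0,0]])

```text
clock: 5.32
tcp_pos: [0.4364, -0.3371, 0.0355]
orientation: [0.22, 0.819, 0.508, 0.147]
wrist_force: [-12.9, 2.2, 7.8]
finger_gap: 0.0515
```

```bash
python3 go.py -.09,.003,.035
```

```text
tcp dock [-0.1231  0.0034  0.0355] axes in dock (cols)
 [[-0.012  0.86   0.51 ]
 [ 1.     0.002  0.02 ]
 [ 0.016  0.51  -0.86 ]]
F dock [-12.5  -3.8   7.8] j [-0.93  0.2  -0.9  -0.01  0.25 -0.41] 5.325 0.05146234013746709
-.09,.003,.035 [-0.0008  0.0282  0.0173]
```

```bash
python3 - <<'E'
from h import *
c=snap('scene','s3');d=snap('top','t3')
a=cv2.resize(c['color'][170:400,230:450,::-1],(400,418)); b=cv2.resize(d['color'][200:400,160:352,::-1],(400,418),interpolation=cv2.INTER_CUBIC)
cv2.imwrite('pics/st3.png',np.hstack([a,b]))
E
python3 go.py
```

```text
tcp dock [-0.1223  0.0032  0.0357] axes in dock (cols)
 [[-0.012  0.86   0.511]
 [ 1.     0.002  0.02 ]
 [ 0.016  0.511 -0.859]]
F dock [-2.8 -2.8  1.2] j [-0.93  0.2  -0.89 -0.01  0.25 -0.41] 5.425 0.05144310926782949
```

View pics/st3.png

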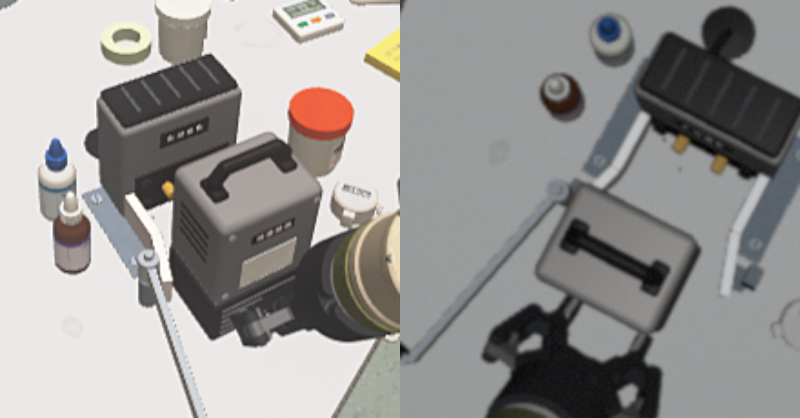

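```bash
python3 - <<'E'
from h import *
T=np.load('pics/t3.npz')
D=np.array([.5448,-.3956]);a=-.4672;R=np.array([[np.cos(a),np.sin(a)],[-np.sin(a),np.cos(a)]])
for u,v,z in((137,268,.15),(173,187,.15),(298,243,.15),(250,333,.15),(173,235,.178),(258,280,.178)): print(R@(ray(T,160+u*.48,200+v*.4785,z)[:2]-D))
E
```

```text
[-0.10089665  0.05550892]
[-0.03982865  0.06039665]
[-0.0339135  -0.03656661]
[-0.10366624 -0.03548777]
[-0.06905578  0.04018979]
[-0.06906117 -0.02505621]
```

The pack is now square and 69 mm short of its seat, about 9 mm left of the centreline. The small things are untouched. I'll push on with a slight drift to the right.

Call:
carry_out(steps=[[0.2,-0.0015,0.0043,0.0026,0,0,0],[0.2,-0.0015,0.0043,0.0026,0,0,0],[0.2,-0.0015,0.0043,0.0026,0,0,0],[0.2,-0.0015,0.0043,0.0026,0,0,0],[0.2,-0.0015,0.0043,0.0026,0,0,0],[0.2,-0.001,0.0043,0.0026,0,0,0],[0.2,0,0.0043,0.0026,0,0,0],[0.2,0,0.0043,0.0026,0,0,0]])

```text
clock: 6.42
tcp_pos: [0.469, -0.3628, 0.0352]
orientation: [0.221, 0.819, 0.508, 0.147]
wrist_force: [-7.7, 0.4, 1.8]
finger_gap: 0.0516
```

```bash
python3 - <<'E'
from h import *
c=snap('scene','s4');d=snap('top','t4')
a=cv2.resize(c['color'][170:400,230:450,::-1],(400,418)); b=cv2.resize(d['color'][200:400,160:352,::-1],(400,418),interpolation=cv2.INTER_CUBIC)
cv2.imwrite('pics/st4.png',np.hstack([a,b]))
E
python3 go.py -.053,-.003,.035
```

```text
tcp dock [-0.0816 -0.0047  0.0355] axes in dock (cols)
 [[-0.012  0.859  0.512]
 [ 1.     0.002  0.02 ]
 [ 0.016  0.512 -0.859]]
F dock [-2.5 -1.  -0.8] j [-0.91  0.27 -0.8   0.02  0.24 -0.39] 6.525 0.05139652630759484
-.053,-.003,.035 [0.0013 0.0244 0.0151]
```

View pics/st4.png

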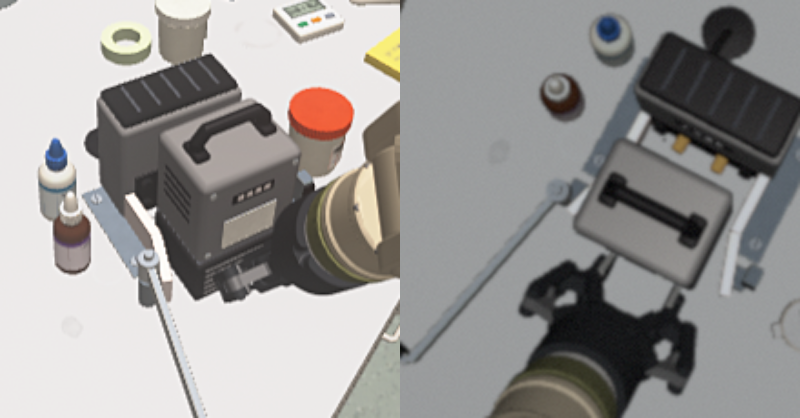

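The pack is square and entering the straight part of the rails. I'll continue to the seat.

Call:
carry_out(steps=[[0.2,0,0.0034,0.0021,0,0,0],[0.2,0,0.0034,0.0021,0,0,0],[0.2,0,0.0034,0.0021,0,0,0],[0.2,0,0.0034,0.0021,0,0,0],[0.2,0,0.0034,0.0021,0,0,0],[0.2,0,0.0026,0.0015,0,0,0]])

```text
clock: 7.28
tcp_pos: [0.4896, -0.3729, 0.0351]
orientation: [0.221, 0.819, 0.508, 0.147]
wrist_force: [-8.9, 1.3, 5.2]
finger_gap: 0.052
```

Call:
carry_out(steps=[[0.2,0,0.0017,0.001,0,0,0]])

```text
clock: 7.4
tcp_pos: [0.4912, -0.3737, 0.0351]
orientation: [0.221, 0.819, 0.508, 0.147]
wrist_force: [-11.0, 1.8, 6.2]
finger_gap: 0.0515
```

Call:
carry_out(steps=[[0.2,0,0.0017,0.001,0,0,0]])

```text
clock: 7.52
tcp_pos: [0.4929, -0.3745, 0.0351]
orientation: [0.221, 0.819, 0.508, 0.147]
wrist_force: [-10.3, 1.9, 6.5]
finger_gap: 0.051
```

```bash
python3 go.py -.053,-.003,.035
```

```text
tcp dock [-0.0559 -0.0046  0.0351] axes in dock (cols)
 [[-0.011  0.86   0.511]
 [ 1.     0.002  0.019]
 [ 0.016  0.511 -0.86 ]]
F dock [-10.   -2.9   6.5] j [-0.88  0.3  -0.75  0.03  0.23 -0.37] 7.525 0.050984326099474994
-.053,-.003,.035 [0.0015 0.0024 0.0016]
```

Call:
carry_out(steps=[[0.2,0,0.0013,0.0008,0,0,0]])

```text
clock: 7.65
tcp_pos: [0.4936, -0.3747, 0.0347]
orientation: [0.22, 0.82, 0.508, 0.146]
wrist_force: [-14.1, 3.6, 9.1]
finger_gap: 0.0514
```

Call:
carry_out(steps=[[0.2,0,0.0013,0.0008,0,0,0]])

```text
clock: 7.78
tcp_pos: [0.4939, -0.3746, 0.0339]
orientation: [0.219, 0.82, 0.508, 0.146]
wrist_force: [-18.7, 6.8, 12.0]
finger_gap: 0.0517
```

Call:
carry_out(steps=[[0.2,0,0.0013,0.0008,0,0,0]])

```text
clock: 7.9
tcp_pos: [0.4941, -0.3745, 0.0333]
orientation: [0.218, 0.821, 0.508, 0.145]
wrist_force: [-27.1, 9.8, 20.3]
finger_gap: 0.0512
```

```bash
python3 - <<'E'
from h import *
d=snap('top','t5')
b=cv2.resize(d['color'][220:360,200:370,::-1],None,fx=4,fy=4,interpolation=cv2.INTER_CUBIC)
cv2.imwrite('pics/t5c.png',b)
E
python3 go.py
```

```text
tcp dock [-0.0548 -0.0039  0.0331] axes in dock (cols)
 [[-0.01   0.863  0.505]
 [ 1.    -0.     0.02 ]
 [ 0.017  0.505 -0.863]]
F dock [-20.1  -3.9  10.8] j [-0.88  0.31 -0.74  0.04  0.22 -0.36] 7.95 0.05144681670959927
```

View pics/t5c.png

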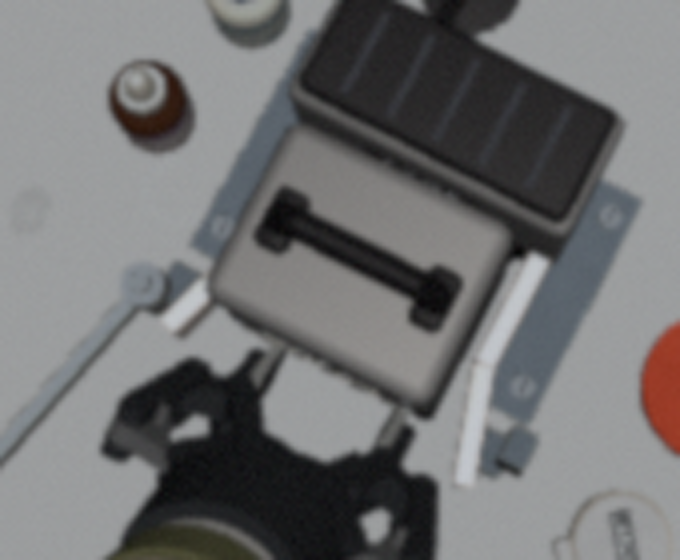

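```bash
python3 - <<'E'
from h import *
T=np.load('pics/t5.npz')
D=np.array([.5448,-.3956]);a=-.4672;R=np.array([[np.cos(a),np.sin(a)],[-np.sin(a),np.cos(a)]])
for u,v,z in((283,212,.178),(436,296,.178),(212,283,.15),(300,128,.15),(515,230,.15),(425,415,.15)): print((R@(ray(T,199.6+u/4,219.6+v/4,z)[:2]-D)).round(4))
E
```

```text
[-0.0014  0.0327]
[-0.0029 -0.0299]
[-0.0345  0.0472]
[0.0317 0.0458]
[ 0.0345 -0.0433]
[-0.0411 -0.0449]
```

Push force climbed to about 27 N while the tool stayed put, and the pack measures x ≈ -2 mm (±2) and square, so it is against the buffers. Now I back off, rise, shut the gripper and cross over the bar to its left side.

Call:
carry_out(steps=[[0.2,0,0,0,0,0,0],[0.2,0,-0.0258,-0.0153,0,0,0],[-1,0,-0.0258,-0.0153,0,0,0],[-1,0.001,0.029,-0.05,0,0,0],[-1,0.001,0.029,-0.05,0,0,0],[-1,0.052,-0.008,-0.005,0,0,0],[-1,0.052,-0.008,-0.005,0,0,0],[-1,0.052,-0.008,-0.005,0,0,0],[-1,0,0,0,0,0,0]])

```text
clock: 9.07
tcp_pos: [0.4872, -0.1928, 0.1545]
orientation: [0.221, 0.817, 0.512, 0.149]
wrist_force: [-0.3, -0.1, 0.5]
finger_gap: 0.0001
```

```bash
python3 go.py -.146,.153,.066; python3 - <<'E'
import numpy as np
h=np.array([-.0435,.084])
for t in (1.8,1.6,1.4,1.2,1,.8,.6,.4,.2,0): print(t,(h+.095*np.array([-np.sin(t),-np.cos(t)])+.0035*np.array([-np.cos(t),np.sin(t)])-[.018,-.015]).round(4))
E
```

```text
tcp dock [-0.1427  0.1551  0.1545] axes in dock (cols)
 [[-0.02   0.858  0.513]
 [ 1.     0.008  0.026]
 [ 0.018  0.513 -0.858]]
F dock [-0.2 -0.2  0.5] j [-0.57 -0.08 -0.81  0.3   0.08 -0.1 ] 9.075 0.00012938344343251524
-.146,.153,.066 [-0.0037 -0.0482  0.0742]
1.8 [-0.1532  0.124 ]
1.6 [-0.1564  0.1053]
1.4 [-0.1557  0.0863]
1.2 [-0.1513  0.0678]
1 [-0.1433  0.0506]
0.8 [-0.1321  0.0353]
0.6 [-0.118   0.0226]
0.4 [-0.1017  0.0129]
0.2 [-0.0838  0.0066]
0 [-0.065  0.004]
```

Call:
carry_out(steps=[[-1,-0.002,-0.024,0.037,0,0,0],[-1,-0.002,-0.024,0.037,0,0,0],[-1,0,0,0,0,0,0],[-1,-0.015,-0.003,-0.002,0,0,0],[-1,-0.014,-0.003,-0.002,0,0,0]])

```text
clock: 9.7
tcp_pos: [0.4639, -0.2222, 0.0677]
orientation: [0.222, 0.818, 0.509, 0.148]
wrist_force: [-0.5, 0.3, -0.7]
finger_gap: -0.0003
```

Call:
carry_out(steps=[[-1,-0.009,-0.0015,-0.001,0,0,0],[-1,-0.0095,-0.0015,-0.001,0,0,0],[-1,-0.0095,0,0,0,0,0],[-1,-0.0095,0.0006,0.0004,0,0,0],[-1,-0.0095,0.0019,0.0011,0,0,0],[-1,-0.009,0.0019,0.0011,0,0,0],[-1,-0.0086,0.0034,0.002,0,0,0],[-1,-0.0086,0.0034,0.002,0,0,0]])

```text
clock: 10.7
tcp_pos: [0.4385, -0.2909, 0.064]
orientation: [0.221, 0.819, 0.509, 0.147]
wrist_force: [-0.5, 1.4, 1.2]
finger_gap: -0.0001
```

```bash
python3 - <<'E'
from h import *
c=snap('scene','s6');d=snap('top','t6')
a=cv2.resize(c['color'][170:400,230:450,::-1],(400,418)); b=cv2.resize(d['color'][200:400,160:352,::-1],(400,418),interpolation=cv2.INTER_CUBIC)
cv2.imwrite('pics/st6.png',np.hstack([a,b]))
E
python3 go.py -.1433,.0506,.066
```

```text
tcp dock [-0.1414  0.0451  0.0644] axes in dock (cols)
 [[-0.011  0.859  0.512]
 [ 1.     0.001  0.02 ]
 [ 0.016  0.512 -0.859]]
F dock [0.6 0.7 0.3] j [-0.85  0.09 -0.93  0.05  0.21 -0.34] 10.8 -0.00031565420028650885
-.1433,.0506,.066 [ 0.0056 -0.0008 -0.0023]
```

View pics/st6.png

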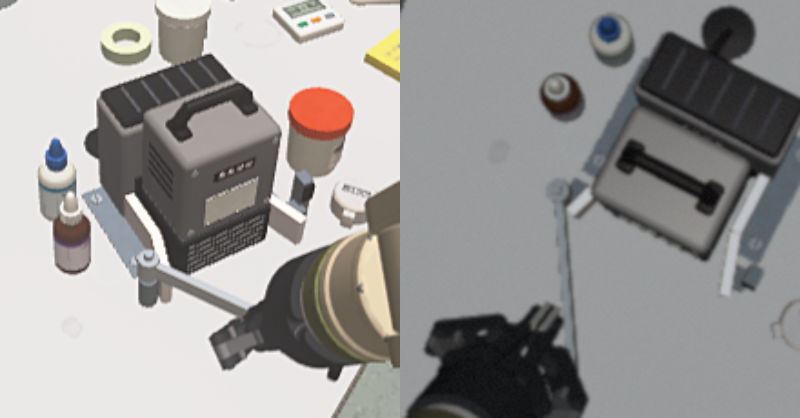

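The bar is following, now at about 1.05 rad, and the pack sits in the dock with the small things unmoved. I'll continue the arc.

Call:
carry_out(steps=[[-1,-0.005,0.004,0.0024,0,0,0],[-1,-0.005,0.004,0.0024,0,0,0],[-1,-0.006,0.006,0.0036,0,0,0],[-1,-0.006,0.006,0.0036,0,0,0],[-1,-0.005,0.007,0.0042,0,0,0],[-1,-0.005,0.007,0.0042,0,0,0],[-1,-0.003,0.0077,0.0046,0,0,0],[-1,-0.003,0.0077,0.0046,0,0,0],[-1,-0.001,0.006,0.0036,0,0,0]])

```text
clock: 11.92
tcp_pos: [0.4801, -0.3543, 0.0634]
orientation: [0.221, 0.819, 0.509, 0.147]
wrist_force: [-1.9, -0.2, -0.8]
finger_gap: -0.0002
```

Call:
carry_out(steps=[[-1,0,0.0026,0.0015,0,0,0]])

```text
clock: 12.05
tcp_pos: [0.4828, -0.3553, 0.0634]
orientation: [0.221, 0.819, 0.509, 0.147]
wrist_force: [-0.1, 0.0, 0.1]
finger_gap: -0.0001
```

Call:
carry_out(steps=[[-1,0,0.0026,0.0015,0,0,0]])

```text
clock: 12.18
tcp_pos: [0.4851, -0.3562, 0.0633]
orientation: [0.221, 0.819, 0.509, 0.147]
wrist_force: [-1.0, 0.2, 0.6]
finger_gap: 0.0
```

```bash
python3 go.py -.065,.004,.065
```

```text
tcp dock [-0.0711  0.0083  0.0633] axes in dock (cols)
 [[-0.013  0.859  0.511]
 [ 1.     0.002  0.021]
 [ 0.017  0.511 -0.859]]
F dock [-1.  -0.2  0.6] j [-0.87  0.22 -0.76  0.09  0.22 -0.36] 12.175 4.6219142622042546e-05
-.065,.004,.065 [-0.0044  0.0061  0.0016]
```

Call:
carry_out(steps=[[-1,0,0.0026,0.0015,0,0,0],[-1,0,0.0017,0.001,0,0,0]])

```text
clock: 12.42
tcp_pos: [0.4894, -0.3584, 0.0634]
orientation: [0.221, 0.819, 0.509, 0.147]
wrist_force: [-0.3, 0.5, 0.2]
finger_gap: -0.0002
```

Call:
carry_out(steps=[[-1,0,0.0017,0.001,0,0,0]])

```text
clock: 12.55
tcp_pos: [0.49, -0.3587, 0.0628]
orientation: [0.22, 0.82, 0.508, 0.147]
wrist_force: [-11.7, 4.0, 8.3]
finger_gap: -0.0
```

Call:
carry_out(steps=[[-1,0,0.0017,0.001,0,0,0]])

```text
clock: 12.68
tcp_pos: [0.4903, -0.3586, 0.062]
orientation: [0.218, 0.82, 0.508, 0.146]
wrist_force: [-18.8, 7.4, 13.2]
finger_gap: -0.0002
```

```bash
python3 go.py; python3 - <<'E'
from h import *
c=snap('scene','s7');d=snap('top','t7')
a=cv2.resize(c['color'][210:340,290:414,::-1],(400,418)); b=cv2.resize(d['color'][220:360,210:343,::-1],(400,418),interpolation=cv2.INTER_CUBIC)
cv2.imwrite('pics/st7.png',np.hstack([a,b]))
E
```

```text
tcp dock [-0.0653  0.0085  0.062 ] axes in dock (cols)
 [[-0.011  0.862  0.507]
 [ 1.     0.001  0.02 ]
 [ 0.017  0.507 -0.862]]
F dock [-20.1  -1.9  13.2] j [-0.86  0.24 -0.74  0.1   0.22 -0.35] 12.675 -0.00019404626722077244
```

View pics/st7.png

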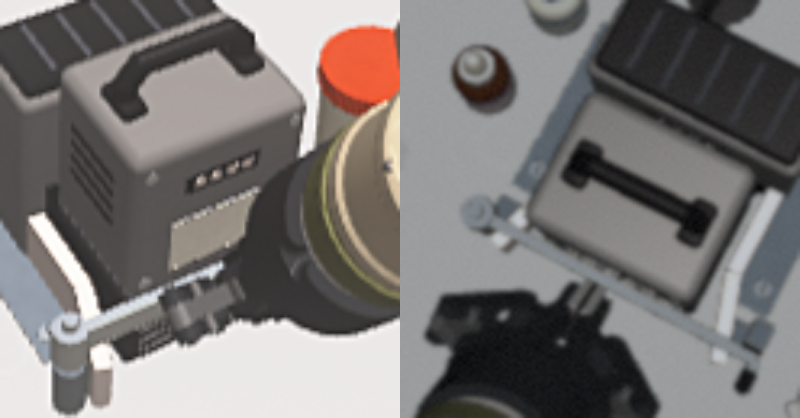

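The bar lies shut across the mouth, with its end against the keeper post at (757,345), parallel to the pack, and it resists firmly. Next I retreat and do a last check.

Call:
carry_out(steps=[[-1,0,0,0,0,0,0],[-1,0,-0.013,-0.0077,0,0,0],[-1,0,-0.0258,-0.0153,0,0,0],[-1,0,-0.0258,-0.0153,0,0,0],[-1,0.001,0.025,-0.043,0,0,0],[-1,0.001,0.025,-0.043,0,0,0],[-1,0,0,0,0,0,0],[-1,0,0,0,0,0,0]])

```text
clock: 13.78
tcp_pos: [0.4245, -0.3262, 0.1628]
orientation: [0.221, 0.819, 0.509, 0.148]
wrist_force: [0.3, -0.1, 0.2]
finger_gap: -0.0001
```

```bash
python3 go.py; python3 - <<'E'
from h import *
c=snap('scene','s8');d=snap('top','t8')
a=cv2.resize(c['color'][170:340,250:414,::-1],(400,418)); b=cv2.resize(d['color'][220:360,220:353,::-1],(400,418),interpolation=cv2.INTER_CUBIC)
cv2.imwrite('pics/st8.png',np.hstack([a,b]))
E
```

```text
tcp dock [-0.1386  0.0078  0.1628] axes in dock (cols)
 [[-0.013  0.859  0.512]
 [ 1.     0.002  0.021]
 [ 0.017  0.512 -0.859]]
F dock [0.3 0.  0.2] j [-0.94 -0.05 -0.75  0.39  0.25 -0.42] 13.775 -6.487485331552522e-05
```

View pics/st8.png

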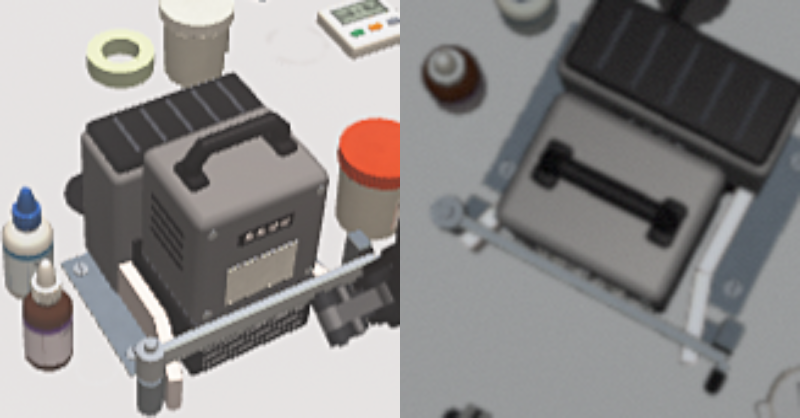

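The robot is clear of everything. The bar stays shut, parallel to the pack's loop, and the pack is upright in the dock.

```bash
python3 -c "
from workcell import env
print(env.hand_in())"
```

```text
the job is handed in; nothing more can be done
None
```

The pack is in the charging dock with the retaining bar swung shut behind it, and I handed the job in at about 14 s on the clock. The hand-in gives no verdict, and I had no direct reading of the contact travel or the bar angle.

- **Pack:** I pushed it low with two fingers, leaned back about 30°, until the force rose to about 27–35 N with almost no further movement. I took that as the buffers. The camera put it at x ≈ -2 mm (good to about 2 mm), square to within about 0.03 rad, and upright. It was not lifted and did not tip.
- **Bar:** I swung it shut from its left side until it stopped firmly at about 20–24 N against the keeper post. In the last picture, taken after the arm backed off, it was still shut and parallel to the pack.
- **Small things:** The pictures show the cup, counter and both droppers where they stood, judged by eye only. The counter is mostly out of the last crop.
- **Force on the tool:** It read 0.3 N at the end, so the robot was touching nothing.
- **Disagreement:** Sliding forces of 8–12 N were above the stated 3–7 N, with an upward part I did not explain. They fell to about 3 N whenever the arm stopped.

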